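Line up the record weights by size

ROBOT

A 6-joint arm with a two-finger parallel gripper is mounted at the origin on the work surface. World frame = base frame: x ahead of the robot, y to its left, z up, the work surface at z = 0. Lengths are in mm, angles in rad, forces in N, time in s.
With the tool pointing down it reaches from about 375 to 750 mm from the base axis. Payload 9 kg.
Tool frame: the origin (TCP) lies midway between the tips of the shut fingers; the grasp point (between the pads) lies 19 mm behind it; x points along the fingers, y is the direction in which the jaws open and shut, and the axes are right-handed (so a half turn about x gives the same grasp; the last joint's range is limited). The gripper opens to 85 mm and grips with 20 to 120 N. Pads are 22 mm wide; open, the fingers measure 114 mm over their backs; the gripper's body (76 mm by 85 mm) begins 54 mm behind the grasp point. The pads swing forward as they close: fully open they stand 13 mm farther back than shut.
Start: joints at [1.071, 0.104, 0.097, 1.564, 0, 1.353], TCP at [166.855, 576.365, 231.331] pointing down, gripper open.
Joint ranges: [-2.99, 2.99], [-0.84, 1.86], [-1.1, 1.16], [-1.84, 2.11], [-1.51, 1.56], [-3.14, 3.14]. Speed limits (rad/s): [2.22, 2.22, 2.57, 3.14, 3.14, 3.14].

INTERFACE

Orientations are given as [roll, pitch, yaw] about the fixed x, y, z axes, in that order (R = Rz(yaw) Ry(pitch) Rx(roll)).
In Python, from workcell import env gives the robot as it stands.
- The arm moves only by the tool servo_tool, never from a script. Its argument "deltas" is a list of rows, each an object with "translation": the shift along the tool's x, y, z in cm, a list of three; "dr": the turn, a rotation vector about the tool's x, y, z in rad, a list of three. In form: [{"translation": [tx, ty, tz], "dr": [wx, wy, wz]}, ...]. A call has exactly 8 rows; each row shifts and turns the commanded pose from where the row before left it, along the tool's axes as they then stand; what a row does not reach is not made up. A row lasts 1/8 s, in which the tool goes at most 62.5 mm and 10.7 degrees, less where a joint would pass 70% of its speed; a pose out of reach is approached as far as the arm can. A call is refused whole if a number of a shift passes 6.25 or a number of a turn 0.188, either way. A call with a gripper value outside its range is refused whole. "claw" is the finger opening in cm, from 0 to 8.54, set as the call begins (left out, the last holds). The fingers move at their own pace and stop on an object; "newtons" is the grip in N (left out, the last holds). Time passes only in rows, so rows that do not move let the fingers close, or fill a call up. It gives the time, the measured TCP pose, the force and the opening at its end, in the units of the state.
- env.observe(): the state, without advancing time (a new reading comes with each control period).
- env.capture(name): name is "scene" or "side" or "wrist"; returns a dict with "image" (400x640x3 uint8, blue, green, red), "range_z" (400x640 float32, mm along the optical axis (not along the pixel's ray), 0 where there is no reading), "vfov" (degrees; the focal length in pixels is half the picture's height over the tangent of half this angle, whatever the lens; pixels are square), "cx", "cy" (the principal point, pixels), "view" (4x4, takes a point from world to camera coordinates); the wrist camera has in their place "T_tool_cam" (4x4, takes a point from camera to tool coordinates, whose origin is the TCP and whose axes are the tool frame's). Camera axes: x right, y down, z forward; pixel columns grow to the right and rows downward; lengths in mm; the calibration is good to about 2 mm. The wrist camera is an equidistant fisheye: a pixel r from the principal point sees the ray r / f radians off the axis. A picture is of the moment at which its call begins: read the wrist's pose just before it.
- env.sign_off(): hands the job in, once; it reports no verdict.
Trained networks look in a picture, given as the dict that the camera call returned (one of the last four; its "shot" number tells which), for a name from the list of things; names that differ only in an ending like _2 or _b are one class to them, and where a whole thing is asked for, a point or a joint stands for the part that bears it (a point fixed in the world has none). Each returns a list of dicts, best first, with "conf" (0 to 1); they miss things now and then, are a little off and sometimes report something else, mostly with a low value. They report only what shows in the picture. A call takes as long as a camera call. They do not tell look-alikes from the thing itself.
- env.search_frame(label, picture): "rect" ([left, top, right, bottom] in pixels, round what is visible of it).
- env.regions_of(label, picture): "region" (400x640 bool, what is visible of it) and "rect" ([left, top, right, bottom] in pixels, round what is visible of it).
The state is a dict: "t": time; "joint_pos": joint angles; "joint_velocities": joint speeds; "joint_torque": joint torques, N m; "eef_pos": TCP position; "tcp_rot": TCP orientation; "force": force on the tool from outside, world axes, zero at the start; "torque": the same for the moment, N m; "width": finger opening in mm.
Only numpy, scipy, OpenCV 4.12 (cv2) and the standard library are available. Lean on these libraries where they do the work, as an engineer would, in place of code of your own. Each camera call takes 0.05 s, during which the arm holds its last target.

TASK

Line up the four chrome record weights on the steel shelf in order of size, one standing upright in the middle of each cork pad: the smallest on the pad next to the white porcelain cup, then ever larger, so that the largest stands next to the grey cartridge stand. Leave the cup and the cartridge stand standing where they are, and let go of everything at the end.

Things in the scene. Friction and masses are not known exactly. Their poses are not given: they have to be found in the camera images.
- w40: smallest chrome record weight, standing loose on the bench: a round base 40 mm in diameter and 20 mm tall with a coaxial round knob on top, 26 mm in diameter and 24 mm tall (44 mm in all); about 150 g. Origin: centre of its underside, z up along its axis.
- w50: second smallest chrome record weight, standing loose on the bench: a round base 50 mm in diameter and 28 mm tall with a coaxial round knob on top, 26 mm in diameter and 24 mm tall (52 mm in all); about 250 g. Origin: centre of its underside, z up along its axis.
- w60: second largest chrome record weight, standing loose on the bench: a round base 60 mm in diameter and 36 mm tall with a coaxial round knob on top, 26 mm in diameter and 24 mm tall (60 mm in all); about 380 g. Origin: centre of its underside, z up along its axis.
- w70: largest chrome record weight, standing loose on the bench: a round base 70 mm in diameter and 44 mm tall with a coaxial round knob on top, 26 mm in diameter and 24 mm tall (68 mm in all); about 550 g. Origin: centre of its underside, z up along its axis.
- pad_1: round cork pad 1 of a row of four, counted from the robot's left (+y) end; 76 mm in diameter, 4 mm thick, fixed on the steel shelf; origin: centre of its underside, on the shelf top 30 mm above the bench (pad top 34 mm). Pads are 80 to 100 mm apart, centre to centre. Shelf 120 mm deep, 560 mm long; a 30 mm high upstand runs along its far edge, 60 mm behind the line of pads.
- pad_2: round cork pad 2 of a row of four, counted from the robot's left (+y) end; 76 mm in diameter, 4 mm thick, fixed on the steel shelf; origin: centre of its underside, on the shelf top 30 mm above the bench (pad top 34 mm).
- pad_3: round cork pad 3 of a row of four, counted from the robot's left (+y) end; 76 mm in diameter, 4 mm thick, fixed on the steel shelf; origin: centre of its underside, on the shelf top 30 mm above the bench (pad top 34 mm).
- pad_4: round cork pad 4 of a row of four, counted from the robot's left (+y) end; 76 mm in diameter, 4 mm thick, fixed on the steel shelf; origin: centre of its underside, on the shelf top 30 mm above the bench (pad top 34 mm).
- cup: white porcelain cup, 72 mm across the rim, 66 mm tall, standing loose on the shelf at one end of the row of pads, about 95 mm beyond the centre of the end pad; which end differs. Origin: centre of its underside.
- stand: grey acrylic cartridge stand, 70 x 56 mm on plan and 66 mm tall, with two black cartridges on it, standing loose on the shelf at the other end of the row, about 95 mm beyond the centre of the end pad. Origin: centre of its underside.
Things that resemble listed ones, but are neither listed nor needed, are in the scene too. Leave any green, orange or pink look-alike of the w60 alone.

How it is judged (in metres and radians):
At the end, for the whole second after the job is handed in: Each weight stands upright (0.1 rad) on its own pad, within 15 mm of its centre, smallest next to the cup, growing to the largest next to the cartridge stand; all released and at rest; cup and stand upright, within 20 mm of their start (((horizontal distance between cup and pad_1 below 0.15 m and horizontal distance between w40 and pad_1 below 0.015 m and z of w40 in the frame of pad_1 between 0.001 and 0.008 m and horizontal distance between w50 and pad_2 below 0.015 m and z of w50 in the frame of pad_2 between 0.001 and 0.008 m and horizontal distance between w60 and pad_3 below 0.015 m and z of w60 in the frame of pad_3 between 0.001 and 0.008 m and horizontal distance between w70 and pad_4 below 0.015 m and z of w70 in the frame of pad_4 between 0.001 and 0.008 m) or (horizontal distance between cup and pad_4 below 0.15 m and horizontal distance between w40 and pad_4 below 0.015 m and z of w40 in the frame of pad_4 between 0.001 and 0.008 m and horizontal distance between w50 and pad_3 below 0.015 m and z of w50 in the frame of pad_3 between 0.001 and 0.008 m and horizontal distance between w60 and pad_2 below 0.015 m and z of w60 in the frame of pad_2 between 0.001 and 0.008 m and horizontal distance between w70 and pad_1 below 0.015 m and z of w70 in the frame of pad_1 between 0.001 and 0.008 m)) and angle between each of w40, w50, w60, w70, cup, stand's own z axis and vertical below 0.1 rad and linear speed of each of w40, w50, w60, w70 below 0.02 m/s and angular speed of each of w40, w50, w60, w70 below 0.2 rad/s and contact force between each of w40, w50, w60, w70 and the fingers below 0.05 N and distance of each of cup, stand from where it was at the start of the episode below 0.02 m); the robot touches nothing.
It fails at once if the cup is tipped or knocked away (angle between cup's own z axis and vertical above 0.5 rad or distance of cup from where it was at the start of the episode above 0.04 m).
It fails at once if the cartridge stand is tipped or knocked away (angle between stand's own z axis and vertical above 0.5 rad or distance of stand from where it was at the start of the episode above 0.04 m).
It also fails if it takes over 115 s, if anything falls off the work surface, if the arm or the gripper's body presses on something with over 40 N, if the wrist force passes 120 N, or if a joint passes its speed limit or range.

## Working session

There is one attempt and no reset: what is moved stays moved. The work goes in short steps, Python scripts to look and compute and a tool call to move; the robot and the scene stay as the last step left them, time stands still between calls to the robot, and variables do not carry over. Pictures are saved under pics/ and viewed, and the job is handed in when it is done.

Besides the shell and the picture viewer there is one more tool, called after ">>>" as name(argument=value, ...) on one line, values as JSON. servo_tool: Moves the arm, as the interface text tells. Its arguments: {"type":"object","properties":{"deltas":{"type":"array"},"claw":{"type":"number"},"newtons":{"type":"number"}},"required":["deltas"]}

```bash
ls; mkdir -p pics; cat > h.py <<'E'
import numpy as np, cv2
from workcell import env
def save(n,img): cv2.imwrite(f'pics/{n}.png',img)
E
python3 - <<'E'
from h import *
s=env.observe(); print(s)
for c in ('scene','side','wrist'):
    p=env.capture(c); save(c+'0',p['image']); print(c,{k:v for k,v in p.items() if k not in('image','range_z')})
    import pickle; pickle.dump(p,open(c+'0.pkl','wb'))
    for l in ['w40','w50','w60','w70','pad_1','cup','stand']:
        for r in env.search_frame(l,p): print(c,l,np.round(r['rect']),round(r['conf'],2))
E
```

```text
pics
{'t': 0.0, 'joint_pos': array([ 1.07132997e+00,  1.04722347e-01,  9.64693552e-02,  1.56386518e+00,
       -1.09475395e-05,  1.35308501e+00]), 'joint_velocities': array([-0.00091986,  0.00074374,  0.00167016, -0.00085457,  0.00078866,
       -0.00120391]), 'joint_torque': array([-6.02554992e-04, -5.56939173e+01,  5.03643715e+01,  1.74869149e-02,
       -5.63039680e-05, -1.17250380e-05]), 'eef_pos': array([166.66890566, 576.05366491, 230.50885903]), 'tcp_rot': array([-1.78022585,  1.56947443, -2.06198089]), 'force': array([ 0.48217091, -0.40099096, -1.06446905]), 'torque': array([ 0.0166845 ,  0.02350432, -0.01269603]), 'width': 85.18038355994894}
scene {'vfov': 50.25116776522307, 'cx': 320.370855800107, 'cy': 196.41757128587759, 'view': array([[-2.63356653e-01,  9.64549655e-01, -1.69480382e-02,
         1.33179635e+02],
       [ 7.22840431e-01,  1.85666066e-01, -6.65604855e-01,
        -2.85478111e+02],
       [-6.38862258e-01, -1.87542194e-01, -7.46111882e-01,
         1.38094575e+03],
       [ 0.00000000e+00,  0.00000000e+00,  0.00000000e+00,
         1.00000000e+00]]), 'shot':
[... 3287 characters left out ...]
71230181e+01],
       [ 0.00000000e+00,  0.00000000e+00,  0.00000000e+00,
         1.00000000e+00]]), 'shot': 3}
wrist w40 [ 12. 335.  39. 360.] 0.86
wrist w40 [ 37. 362.  53. 384.] 0.56
wrist w40 [163. 369. 185. 382.] 0.47
wrist w40 [  0. 295.   9. 319.] 0.4
wrist w50 [ 12. 335.  39. 360.] 0.86
wrist w50 [ 37. 362.  53. 384.] 0.56
wrist w50 [163. 369. 185. 382.] 0.47
wrist w50 [  0. 295.   9. 319.] 0.4
wrist w60 [ 12. 335.  39. 360.] 0.86
wrist w60 [ 37. 362.  53. 384.] 0.56
wrist w60 [163. 369. 185. 382.] 0.47
wrist w60 [  0. 295.   9. 319.] 0.4
wrist w70 [ 12. 335.  39. 360.] 0.86
wrist w70 [ 37. 362.  53. 384.] 0.56
wrist w70 [163. 369. 185. 382.] 0.47
wrist w70 [  0. 295.   9. 319.] 0.4
```

```bash
python3 - <<'E'
import pickle,cv2
p=pickle.load(open('scene0.pkl','rb'))['image'];cv2.imwrite('pics/sc.png',cv2.resize(p[100:310,180:460],None,fx=2.8,fy=2.8,interpolation=cv2.INTER_CUBIC))
p=pickle.load(open('side0.pkl','rb'))['image'];cv2.imwrite('pics/sd.png',cv2.resize(p[100:390,180:480],None,fx=2,fy=2,interpolation=cv2.INTER_CUBIC))
E
```

```text
(no output)
```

View pics/sc.png

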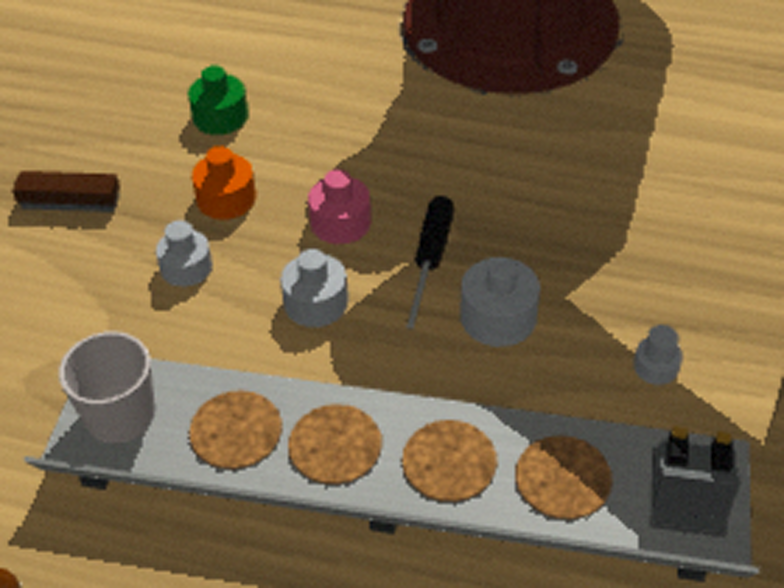

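View pics/sd.png

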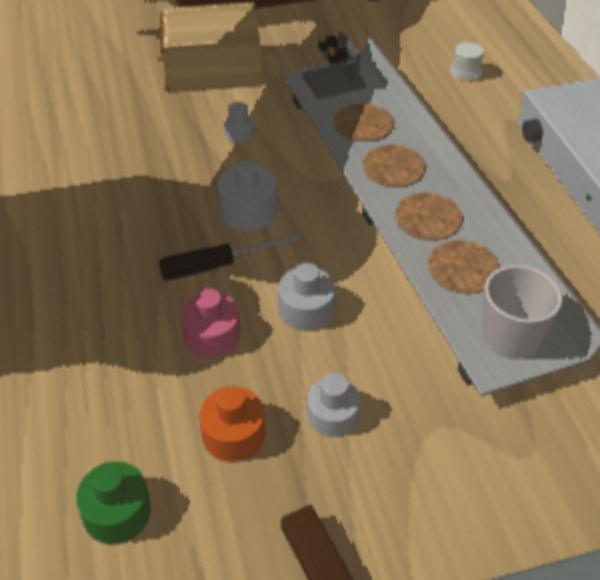

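View pics/scene0.png

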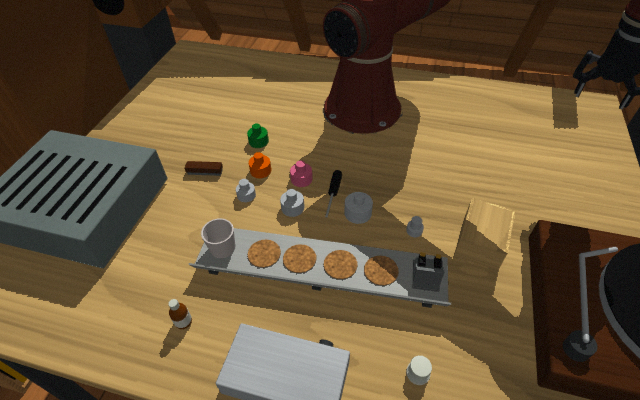

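View pics/wrist0.png

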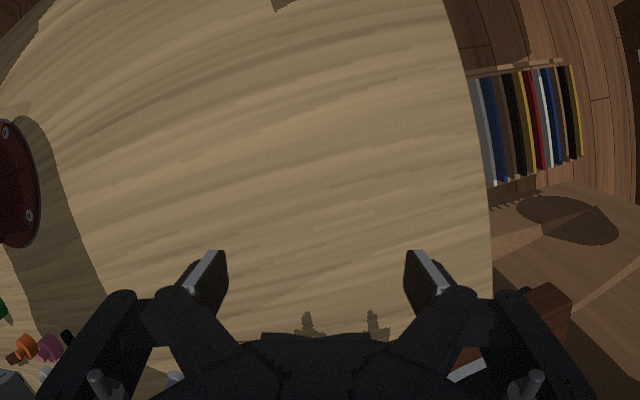

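Both pictures agree on the layout. In the scene picture the cup (218,238) is at the −y end, so it stands by pad_4, and the stand (428,270) is by pad_1. The chrome candidates are (246,190), (291,203), (358,207) and (415,226). The green, orange and pink pieces are decoys. Next I measure sizes and positions.

```bash
cat >> h.py <<'E'
def cloud(p,mask,view=None):
    f=p['image'].shape[0]/2/np.tan(np.radians(p['vfov']/2))
    v,u=np.nonzero(mask&(p['range_z']>0)); z=p['range_z'][v,u]
    c=np.c_[(u-p['cx'])/f*z,(v-p['cy'])/f*z,z]
    V=p['view'];return (c-V[:3,3])@V[:3,:3]
def proj(p,P):
    f=p['image'].shape[0]/2/np.tan(np.radians(p['vfov']/2))
    c=np.atleast_2d(P)@p['view'][:3,:3].T+p['view'][:3,3]
    return np.c_[c[:,0]/c[:,2]*f+p['cx'],c[:,1]/c[:,2]*f+p['cy']]
from scipy.optimize import least_squares
def circ(P,r=None):
    x0=[*P[:,:2].mean(0)]
    if r: return least_squares(lambda q:np.hypot(*(P[:,:2]-q).T)-r,x0,loss='soft_l1').x
    return least_squares(lambda q:np.hypot(*(P[:,:2]-q[:2]).T)-q[2],x0+[25],loss='soft_l1').x
E
python3 - <<'E'
from h import *
for c in ('scene','side'):
    p=env.capture(c)
    for l in ['w60','pad_1','cup','stand']:
        for r in env.regions_of(l,p):
            m=r['region']; P=cloud(p,m)
            if len(P)<15: print(c,l,np.round(r['rect']),'few');continue
            bgr=p['image'][m].mean(0).astype(int)
            zt=np.percentile(P[:,2],97)
            top=P[P[:,2]>zt-5] if l!='pad_1' else P
            print(c,l,np.round(r['rect']),round(r['conf'],2),bgr,'n',len(P),'z',np.round(np.percentile(P[:,2],[3,97])), 'top',np.round(top[:,:2].mean(0)),'min',np.round(np.percentile(P[:,:2],2,0)),'max',np.round(np.percentile(P[:,:2],98,0)),
             'side fit',np.round(circ(P[(P[:,2]>5)&(P[:,2]<zt-28)])) if l=='w60' and ((P[:,2]>5)&(P[:,2]<zt-28)).sum()>10 else '')
E
```

```text
scene w60 [236. 179. 253. 204.] 0.87 [114 115 112] n 347 z [ 3. 53.] top [ 448. -220.] min [ 430. -242.] max [ 472. -197.] side fit [ 448. -221.   24.]
scene w60 [280. 189. 305. 214.] 0.84 [116 116 114] n 532 z [ 4. 60.] top [459. -87.] min [ 438. -114.] max [488. -59.] side fit [458. -88.  29.]
scene w60 [289. 163. 314. 183.] 0.73 [ 73  56 122] n 475 z [ 3. 61.] top [356. -95.] min [ 334. -122.] max [385. -67.] side fit [353. -96.  30.]
scene w60 [344. 188. 374. 224.] 0.71 [83 83 81] n 754 z [ 4. 68.] top [434.  79.] min [409.  48.] max [468. 112.] side fit [432.  79.  35.]
scene w60 [248. 156. 270. 180.] 0.7 [  1  57 141] n 450 z [ 4. 61.] top [ 353. -215.] min [ 328. -241.] max [ 381. -187.] side fit [ 351. -217.   29.]
scene w60 [404. 218. 424. 235.] 0.61 [82 82 80] n 232 z [ 8. 45.] top [458. 225.] min [447. 208.] max [475. 241.] side fit [454. 224.  19.]
scene w60 [249. 126. 264. 146.] 0.59 [23 74  8] n 361 z [ 6. 60.] top [ 239. -266.] min [ 216. -291.] max [ 265. -238.] side fit [ 234. -267.   29.]
scene w60 [196. 220. 232. 258.] 0.46 [ 96 101 107] n 1096 z [28. 96.] top [ 63
[... 1680 characters left out ...]
0.] min [434. 201.] max [469. 232.] side fit [452. 221.  19.]
side pad_1 [347. 153. 376. 172.] 0.96 [ 60  87 114] n 451 z [30. 36.] top [604. 161.] min [570. 128.] max [638. 197.] side fit 
side pad_1 [395. 222. 427. 246.] 0.95 [ 75 108 143] n 696 z [32. 37.] top [ 625. -103.] min [ 593. -137.] max [660. -70.] side fit 
side pad_1 [362. 175. 396. 194.] 0.7 [ 72 105 140] n 498 z [32. 36.] top [611.  70.] min [578.  38.] max [645. 103.] side fit 
side pad_1 [377. 199. 412. 221.] 0.62 [ 73 107 142] n 590 z [32. 36.] top [619. -23.] min [586. -55.] max [653.   9.] side fit 
side stand [336. 118. 364. 150.] 0.77 [45 50 52] n 639 z [30. 92.] top [595. 257.] min [561. 229.] max [628. 286.] side fit
```

```bash
cat >> h.py <<'E'
from scipy.spatial.transform import Rotation as Ro
def st(tgt=None):
    s=env.observe(); R=Ro.from_euler('xyz',s['tcp_rot']).as_matrix()
    print('t',round(s['t'],2),'pos',np.round(s['eef_pos'],1),'w',round(s['width'],1),'F',np.round(s['force'],1),'j',np.round(s['joint_pos'],2))
    if tgt is not None: print('tool delta cm',np.round(R.T@(np.array(tgt)-s['eef_pos'])/10,2))
    return s,R
E
python3 -c "
from h import *
s,R=st([453,222.5,150]);print(R.round(3))"
```

```text
t 1.7 pos [166.9 576.4 231.3] w 85.2 F [ 1.  -0.6 -0.8] j [1.07 0.1  0.1  1.56 0.   1.35]
tool delta cm [  8.13 -26.03  37.33]
[[ 0.     0.278  0.961]
 [ 0.     0.961 -0.278]
 [-1.     0.     0.   ]]
```

>>> servo_tool(deltas=[{"translation": [0, 0, 0], "dr": [-0.141, 0, 0]}, {"translation": [0, 0, 0], "dr": [-0.141, 0, 0]}, {"translation": [1, -4.4, 3.6], "dr": [0, 0, 0]}, {"translation": [1, -4.4, 3.6], "dr": [0, 0, 0]}, {"translation": [1, -4.4, 3.6], "dr": [0, 0, 0]}, {"translation": [1, -4.4, 3.6], "dr": [0, 0, 0]}, {"translation": [1, -4.4, 3.6], "dr": [0, 0, 0]}, {"translation": [1, -4.4, 3.6], "dr": [0, 0, 0]}], claw=6.0, newtons=60)

```text
t: 2.7
eef_pos: [383.9, 310.9, 171.2]
tcp_rot: [0.533, 1.57, 0.533]
force: [0.1, 0.4, 0.5]
width: 60.1
```

```bash
python3 -c "
from h import *
s,R=st([453,222.5,150]);print(R.round(3))"
```

```text
t 2.7 pos [383.9 310.9 171.2] w 60.1 F [0.1 0.4 0.5] j [ 0.42 -0.23 -0.33  1.47  0.    0.41]
tool delta cm [ 2.12 -8.85  6.9 ]
[[ 0.001 -0.     1.   ]
 [ 0.     1.     0.   ]
 [-1.     0.     0.001]]
```

>>> servo_tool(deltas=[{"translation": [1, -4.4, 3.45], "dr": [0, 0, 0]}, {"translation": [1.1, -4.45, 3.45], "dr": [0, 0, 0]}, {"translation": [2, 0, 0], "dr": [0, 0, 0]}, {"translation": [2, 0, 0], "dr": [0, 0, 0]}, {"translation": [1, 0, 0], "dr": [0, 0, 0]}, {"translation": [0, 0, 0], "dr": [0, 0, 0]}, {"translation": [0, 0, 0], "dr": [0, 0, 0]}, {"translation": [0, 0, 0], "dr": [0, 0, 0]}])

```text
t: 3.7
eef_pos: [452.3, 224.3, 101.1]
tcp_rot: [0.257, 1.569, 0.258]
force: [-0.6, -0.2, 0.5]
width: 59.9
```

```bash
cat >> h.py <<'E'
def wcloud(p,mask,s,R):
    f=p['image'].shape[0]/2/np.tan(np.radians(p['vfov']/2))
    v,u=np.nonzero(mask&(p['range_z']>0)); z=p['range_z'][v,u]
    dx,dy=u-p['cx'],v-p['cy'];r=np.hypot(dx,dy);th=r/f;k=np.tan(th)*z/np.maximum(r,1e-6)
    ok=th<1.4
    c=np.c_[dx*k,dy*k,z][ok];T=p['T_tool_cam']
    return (c@T[:3,:3].T+T[:3,3])@R.T+s['eef_pos']
def wlook(name,labels=('w60',)):
    s,R=st();p=env.capture('wrist');save(name,p['image'])
    for l in labels:
        for r in env.regions_of(l,p):
            P=wcloud(p,r['region'],s,R)
            if len(P)<30: continue
            zt=np.percentile(P[:,2],97);top=P[P[:,2]>zt-4]
            print(l,np.round(r['rect']),round(r['conf'],2),len(P),'ztop',round(zt),'mean',np.round(P[:,:2].mean(0)),'ctr',np.round(circ(top,None) if 0 else (top[:,:2].max(0)+top[:,:2].min(0))/2,1),'ext',np.round(np.ptp(top[:,:2],axis=0)))
    return p,s,R
E
python3 -c "
from h import *
wlook('w1',('w60','pad_1'))"
```

```text
t 3.7 pos [452.3 224.3 101.1] w 59.9 F [-0.6 -0.2  0.5] j [ 0.2  -0.17 -0.41  1.33  0.    0.2 ]
w60 [ 90. 145. 183. 235.] 0.78 6567 ztop 68 mean [429.  89.] ctr [433.4  76.9] ext [25. 26.]
w60 [287. 183. 339. 241.] 0.67 2240 ztop 45 mean [449. 222.] ctr [454.6 222. ] ext [26. 25.]
w60 [  0. 182.  56. 246.] 0.65 2583 ztop 60 mean [456. -77.] ctr [458.4 -87.3] ext [26. 25.]
w60 [  0.  89.  41. 147.] 0.62 1972 ztop 42 mean [356. -79.] ctr [354.7 -89.4] ext [24. 12.]
pad_1 [150. 337. 205. 384.] 0.68 820 ztop 35 mean [615.  88.] ctr [613.2  83. ] ext [70. 56.]
pad_1 [ 42. 319.  76. 361.] 0.58 938 ztop 35 mean [ 621. -102.] ctr [ 626.5 -101.9] ext [70. 74.]
pad_1 [ 79. 328. 101. 342.] 0.45 197 ztop 35 mean [593. -31.] ctr [527.2  52.1] ext [174. 212.]
```

View pics/w1.png

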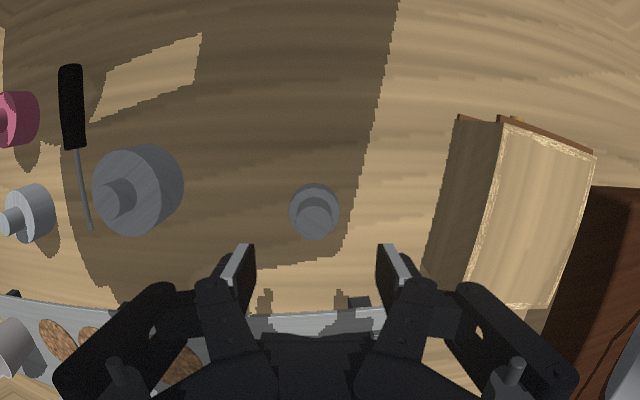

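>>> servo_tool(deltas=[{"translation": [2, -0.2, 0.2], "dr": [0, 0, 0]}, {"translation": [2, 0, 0], "dr": [0, 0, 0]}, {"translation": [2, 0, 0], "dr": [0, 0, 0]}, {"translation": [1, 0, 0], "dr": [0, 0, 0]}, {"translation": [0.6, 0, 0], "dr": [0, 0, 0]}, {"translation": [0.4, 0, 0], "dr": [0, 0, 0]}, {"translation": [0, 0, 0], "dr": [0, 0, 0]}, {"translation": [0, 0, 0], "dr": [0, 0, 0]}])

```text
t: 4.85
eef_pos: [454.3, 222.0, 20.8]
tcp_rot: [0.291, 1.57, 0.291]
force: [0.4, 0.6, 0.3]
width: 60.0
```

>>> servo_tool(deltas=[{"translation": [0, 0, 0], "dr": [0, 0, 0]}, {"translation": [0, 0, 0], "dr": [0, 0, 0]}, {"translation": [0, 0, 0], "dr": [0, 0, 0]}, {"translation": [0, 0, 0], "dr": [0, 0, 0]}, {"translation": [0, 0, 0], "dr": [0, 0, 0]}, {"translation": [0, 0, 0], "dr": [0, 0, 0]}, {"translation": [0, 0, 0], "dr": [0, 0, 0]}, {"translation": [0, 0, 0], "dr": [0, 0, 0]}], claw=0)

```text
t: 5.85
eef_pos: [454.2, 222.1, 20.8]
tcp_rot: [0.55, 1.57, 0.55]
force: [-1.6, -0.4, 5.9]
width: 23.9
```

```bash
python3 -c "
from h import *
wlook('w2')"
```

```text
t 5.85 pos [454.2 222.1  20.8] w 23.9 F [-1.6 -0.4  5.9] j [ 0.2  -0.11 -0.5   1.18  0.    0.2 ]
w60 [ 10. 151. 142. 284.] 0.94 12253 ztop 68 mean [428.  92.] ctr [433.1  77.3] ext [26. 27.]
w60 [281. 208. 350. 304.] 0.9 4734 ztop 44 mean [447. 221.] ctr [454.2 221.1] ext [26. 24.]
```

View pics/w2.png

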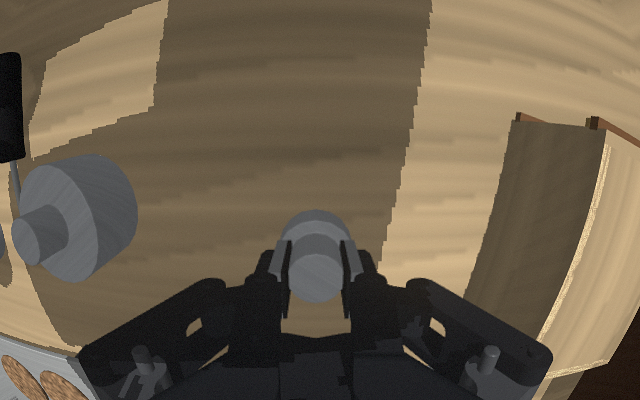

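>>> servo_tool(deltas=[{"translation": [-2, 0, 0], "dr": [0, 0, 0]}, {"translation": [-4, 0, 0], "dr": [0, 0, 0]}, {"translation": [-5, 0, 0], "dr": [0, 0, 0]}, {"translation": [0, -2, 1], "dr": [0, 0, 0]}, {"translation": [0, -4, 2.2], "dr": [0, 0, 0]}, {"translation": [0, -4.4, 2.4], "dr": [0, 0, 0]}, {"translation": [0, -4.4, 2.4], "dr": [0, 0, 0]}, {"translation": [0, -4.4, 2.4], "dr": [0, 0, 0]}])

```text
t: 6.95
eef_pos: [558.4, 28.4, 129.9]
tcp_rot: [2.846, 1.57, 2.846]
force: [-0.1, 1.1, -1.9]
width: 24.1
```

>>> servo_tool(deltas=[{"translation": [0, -4.4, 2.4], "dr": [0, 0, 0]}, {"translation": [0, -4, 2.2], "dr": [0, 0, 0]}, {"translation": [0, -3, 1.5], "dr": [0, 0, 0]}, {"translation": [0, -1.7, 0.8], "dr": [0, 0, 0]}, {"translation": [1, 0, 0], "dr": [0, 0, 0]}, {"translation": [1.5, 0, 0], "dr": [0, 0, 0]}, {"translation": [0, 0, 0], "dr": [0, 0, 0]}, {"translation": [0, 0, 0], "dr": [0, 0, 0]}])

```text
t: 7.95
eef_pos: [626.7, -100.2, 105.3]
tcp_rot: [2.266, 1.571, 2.267]
force: [-0.2, 0.4, -2.2]
width: 23.8
```

```bash
python3 -c "
from h import *
st([627,-101,56]);wlook('w3',('w60','pad_1'))"
```

```text
t 7.95 pos [ 626.7 -100.2  105.3] w 23.8 F [-0.2  0.4 -2.2] j [-0.36  0.22 -0.    1.35  0.   -0.37]
tool delta cm [ 4.93 -0.08  0.03]
t 7.95 pos [ 626.7 -100.2  105.3] w 23.8 F [-0.2  0.4 -2.2] j [-0.36  0.22 -0.    1.35  0.   -0.37]
w60 [133.   0. 198.  28.] 0.88 1303 ztop 34 mean [ 464. -219.] ctr [ 459.7 -223.5] ext [ 3. 14.]
w60 [478.   2. 562.  34.] 0.82 2325 ztop 45 mean [458.  68.] ctr [451.9  78.9] ext [34. 63.]
w60 [278. 208. 351. 304.] 0.77 4717 ztop 129 mean [ 620. -101.] ctr [ 627.2 -101.2] ext [27. 24.]
w60 [288.   0. 366.  37.] 0.63 1920 ztop 37 mean [481. -91.] ctr [480.2 -90.5] ext [17. 52.]
pad_1 [487. 154. 554. 240.] 0.94 4568 ztop 35 mean [613.  70.] ctr [613.6  72.9] ext [75. 77.]
pad_1 [264. 162. 366. 243.] 0.68 4869 ztop 35 mean [ 616. -103.] ctr [ 620.3 -102.4] ext [59. 75.]
pad_1 [374. 157. 470. 251.] 0.67 7000 ztop 35 mean [620. -22.] ctr [622.3 -19.8] ext [77. 76.]
```

View pics/w3.png

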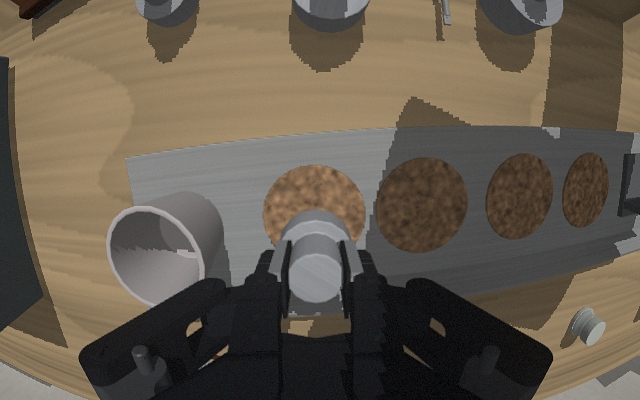

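>>> servo_tool(deltas=[{"translation": [1, -0.1, 0.1], "dr": [0, 0, 0]}, {"translation": [1.5, 0, 0], "dr": [0, 0, 0]}, {"translation": [1, 0, 0], "dr": [0, 0, 0]}, {"translation": [0.7, 0, 0], "dr": [0, 0, 0]}, {"translation": [0.4, 0, 0], "dr": [0, 0, 0]}, {"translation": [0.35, 0, 0], "dr": [0, 0, 0]}, {"translation": [0, 0, 0], "dr": [0, 0, 0]}, {"translation": [0, 0, 0], "dr": [0, 0, 0]}])

```text
t: 9.1
eef_pos: [628.2, -102.1, 56.2]
tcp_rot: [-0.202, 1.57, -0.201]
force: [-0.7, 0.5, -2.0]
width: 24.1
```

```bash
python3 -c "
from h import *
st();wlook('w4',('w60','cup'));wlook('w4',('cup',))"
```

```text
t 9.1 pos [ 628.2 -102.1   56.2] w 24.1 F [-0.7  0.5 -2. ] j [-0.37  0.25 -0.06  1.26  0.   -0.37]
t 9.1 pos [ 628.2 -102.1   56.2] w 24.1 F [-0.7  0.5 -2. ] j [-0.37  0.25 -0.06  1.26  0.   -0.37]
w60 [304.   0. 366.  15.] 0.9 478 ztop 18 mean [487. -90.] ctr [487.3 -89.1] ext [ 3. 23.]
w60 [279. 210. 351. 302.] 0.87 4583 ztop 80 mean [ 621. -103.] ctr [ 628.2 -103. ] ext [26. 24.]
w60 [116.   0. 162.  12.] 0.65 297 ztop 23 mean [ 471. -223.] ctr [ 471.2 -226.6] ext [ 4. 15.]
w60 [520.   0. 601.  21.] 0.6 1347 ztop 44 mean [465.  71.] ctr [459.5  83.2] ext [20. 46.]
cup [ 57. 208. 203. 342.] 0.85 12898 ztop 96 mean [ 633. -204.] ctr [ 634.3 -191.5] ext [64. 91.]
t 9.25 pos [ 628.2 -102.1   56.1] w 24.1 F [ 0.2  0.1 -1.7] j [-0.37  0.25 -0.06  1.26  0.   -0.37]
cup [ 58. 205. 202. 343.] 0.85 12779 ztop 96 mean [ 633. -204.] ctr [ 633.9 -193.3] ext [63. 87.]
```

View pics/w4.png

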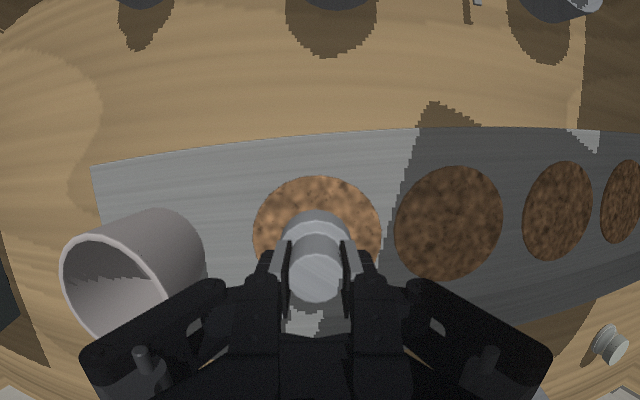

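The w40 knob (315,280) sits over pad 4, and the cup (130,275) is clear of the gripper. I lower the last millimetre and release.

>>> servo_tool(deltas=[{"translation": [0.12, 0, 0], "dr": [0, 0, 0]}, {"translation": [0, 0, 0], "dr": [0, 0, 0]}, {"translation": [0, 0, 0], "dr": [0, 0, 0]}, {"translation": [0, 0, 0], "dr": [0, 0, 0]}, {"translation": [0, 0, 0], "dr": [0, 0, 0]}, {"translation": [0, 0, 0], "dr": [0, 0, 0]}, {"translation": [0, 0, 0], "dr": [0, 0, 0]}, {"translation": [0, 0, 0], "dr": [0, 0, 0]}])

```text
t: 10.35
eef_pos: [628.2, -102.1, 54.9]
tcp_rot: [-0.175, 1.57, -0.174]
force: [-1.1, 0.1, 5.8]
width: 23.9
```

>>> servo_tool(deltas=[{"translation": [0, 0, 0], "dr": [0, 0, 0]}, {"translation": [0, 0, 0], "dr": [0, 0, 0]}, {"translation": [0, 0, 0], "dr": [0, 0, 0]}, {"translation": [0, 0, 0], "dr": [0, 0, 0]}, {"translation": [-1, 0, 0], "dr": [0, 0, 0]}, {"translation": [-3, 0, 0], "dr": [0, 0, 0]}, {"translation": [-3, 0, 0], "dr": [0, 0, 0]}, {"translation": [0, 0, 0], "dr": [0, 0, 0]}], claw=4.2)

```text
t: 11.35
eef_pos: [629.8, -102.7, 128.5]
tcp_rot: [-0.344, 1.565, -0.344]
force: [0.0, 0.2, -0.2]
width: 42.0
```

```bash
python3 -c "
from h import *
wlook('w5',('w60','pad_1','cup'));st([447,-222.5,110])"
```

```text
t 11.35 pos [ 629.8 -102.7  128.5] w 42.0 F [ 0.   0.2 -0.2] j [-0.37  0.22  0.04  1.38  0.   -0.37]
w60 [150.   1. 212.  33.] 0.71 1371 ztop 44 mean [ 463. -219.] ctr [ 459.4 -223.1] ext [ 3. 13.]
w60 [467.   0. 550.  36.] 0.7 2297 ztop 45 mean [456.  69.] ctr [450.5  78.2] ext [37. 66.]
w60 [295.   0. 368.  37.] 0.59 1990 ztop 37 mean [479. -92.] ctr [477.4 -90.5] ext [23. 55.]
w60 [290. 180. 343. 239.] 0.55 2489 ztop 78 mean [ 624. -104.] ctr [ 628.6 -103.1] ext [26. 26.]
pad_1 [473. 147. 542. 226.] 0.98 4023 ztop 35 mean [613.  70.] ctr [613.2  72.7] ext [74. 75.]
pad_1 [271. 156. 364. 248.] 0.92 4049 ztop 35 mean [ 623. -102.] ctr [ 628.5 -102.1] ext [75. 75.]
pad_1 [549. 144. 594. 218.] 0.87 2545 ztop 35 mean [606. 160.] ctr [605.7 162.7] ext [75. 77.]
pad_1 [374. 150. 461. 241.] 0.72 5908 ztop 35 mean [621. -21.] ctr [621.6 -19.9] ext [75. 76.]
cup [129. 181. 232. 289.] 0.83 8409 ztop 96 mean [ 641. -206.] ctr [ 637.5 -195.8] ext [70. 79.]
t 11.55 pos [ 627.5 -101.9  123.7] w 42.1 F [-0.6  0.8  0.1] j [-0.37  0.22  0.03  1.38  0.   -0.37]
tool delta cm [  1.38 -12.06 -18.05]
```

View pics/w5.png

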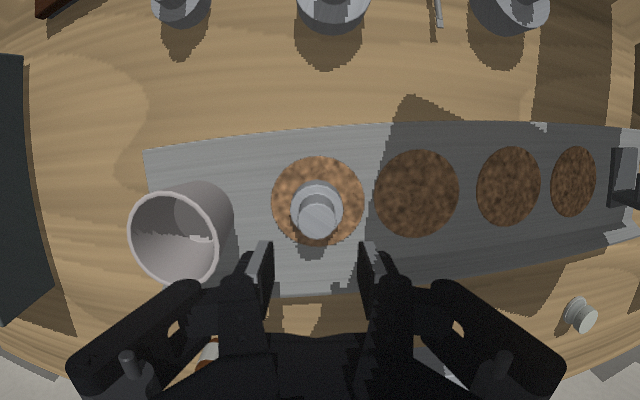

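>>> servo_tool(deltas=[{"translation": [0, -1.2, -1.8], "dr": [0, 0, 0]}, {"translation": [0, -2.6, -4], "dr": [0, 0, 0]}, {"translation": [0, -3, -4.5], "dr": [0, 0, 0]}, {"translation": [0, -2.8, -4.2], "dr": [0, 0, 0]}, {"translation": [0, -1.6, -2.4], "dr": [0, 0, 0]}, {"translation": [1.5, -0.8, -1.2], "dr": [0, 0, 0]}, {"translation": [0.5, 0, 0], "dr": [0, 0, 0]}, {"translation": [0, 0, 0], "dr": [0, 0, 0]}], claw=6)

```text
t: 12.55
eef_pos: [447.0, -221.4, 103.9]
tcp_rot: [2.205, 1.569, 2.205]
force: [0.3, 0.6, -0.1]
width: 60.0
```

```bash
python3 -c "
from h import *
wlook('w6',('w60',));st([447,-222.5,29])"
```

```text
t 12.55 pos [ 447.  -221.4  103.9] w 60.0 F [ 0.3  0.6 -0.1] j [-0.72 -0.19 -0.42  1.34  0.   -0.72]
w60 [276.  37. 364. 119.] 0.88 5779 ztop 60 mean [ 352. -220.] ctr [ 350.7 -219.2] ext [26. 25.]
w60 [434.  54. 515. 133.] 0.83 5077 ztop 60 mean [ 356. -108.] ctr [353.9 -99.3] ext [26. 25.]
w60 [567. 161. 635. 232.] 0.81 3718 ztop 67 mean [430.  59.] ctr [432.9  74.6] ext [25. 28.]
w60 [280. 174. 347. 242.] 0.59 3668 ztop 52 mean [ 442. -224.] ctr [ 447.3 -223.7] ext [26. 25.]
w60 [430. 181. 510. 260.] 0.57 4518 ztop 60 mean [ 452. -100.] ctr [457.9 -91.4] ext [25. 25.]
w60 [432. 369. 447. 378.] 0.52 65 ztop 47 mean [611. -97.] ctr [611.9 -94. ] ext [5. 9.]
w60 [620. 288. 640. 338.] 0.15 538 ztop 64 mean [601. 239.] ctr [616.6 236.5] ext [9. 9.]
t 12.65 pos [ 447.5 -221.7  104.7] w 60.1 F [-0.5 -0.   0.3] j [-0.72 -0.19 -0.42  1.34  0.   -0.72]
tool delta cm [ 7.57 -0.08 -0.05]
```

View pics/w6.png

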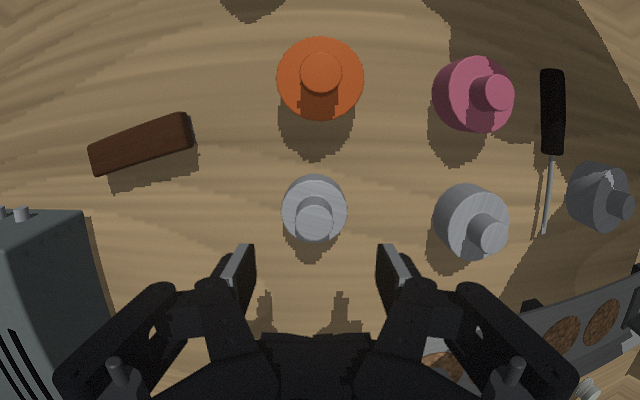

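The knob at (314,215) is 52 mm tall, which matches w50.

>>> servo_tool(deltas=[{"translation": [2, -0.2, 0], "dr": [0, 0, 0]}, {"translation": [2, 0, 0], "dr": [0, 0, 0]}, {"translation": [2, 0, 0], "dr": [0, 0, 0]}, {"translation": [1, 0, 0], "dr": [0, 0, 0]}, {"translation": [0.5, 0, 0], "dr": [0, 0, 0]}, {"translation": [0, 0, 0], "dr": [0, 0, 0]}, {"translation": [0, 0, 0], "dr": [0, 0, 0]}, {"translation": [0, 0, 0], "dr": [0, 0, 0]}])

```text
t: 13.65
eef_pos: [447.3, -224.3, 30.1]
tcp_rot: [-0.597, 1.57, -0.597]
force: [0.1, -0.1, -0.8]
width: 60.0
```

>>> servo_tool(deltas=[{"translation": [0, 0, 0], "dr": [0, 0, 0]}, {"translation": [0, 0, 0], "dr": [0, 0, 0]}, {"translation": [0, 0, 0], "dr": [0, 0, 0]}, {"translation": [0, 0, 0], "dr": [0, 0, 0]}, {"translation": [0, 0, 0], "dr": [0, 0, 0]}, {"translation": [0, 0, 0], "dr": [0, 0, 0]}, {"translation": [0, 0, 0], "dr": [0, 0, 0]}, {"translation": [0, 0, 0], "dr": [0, 0, 0]}], claw=0)

```text
t: 14.65
eef_pos: [447.1, -224.1, 29.9]
tcp_rot: [-0.291, 1.571, -0.291]
force: [-0.9, 1.7, 5.3]
width: 23.9
```

```bash
python3 -c "
from h import *
st([621.6,-19.9,130])"
```

```text
t 14.65 pos [ 447.1 -224.1   29.9] w 23.9 F [-0.9  1.7  5.3] j [-0.73 -0.14 -0.51  1.2   0.   -0.73]
tool delta cm [-10.01  20.42  17.45]
```

>>> servo_tool(deltas=[{"translation": [-2, 0, 0], "dr": [0, 0, 0]}, {"translation": [-4, 0, 0], "dr": [0, 0, 0]}, {"translation": [-4.5, 0, 0], "dr": [0, 0, 0]}, {"translation": [0, 1.5, 1.3], "dr": [0, 0, 0]}, {"translation": [0, 3, 2.6], "dr": [0, 0, 0]}, {"translation": [0, 4, 3.4], "dr": [0, 0, 0]}, {"translation": [0, 4, 3.4], "dr": [0, 0, 0]}, {"translation": [0, 3.5, 3], "dr": [0, 0, 0]}])

```text
t: 15.65
eef_pos: [584.6, -62.4, 133.7]
tcp_rot: [2.857, 1.57, 2.858]
force: [0.4, -1.1, -2.0]
width: 23.7
```

>>> servo_tool(deltas=[{"translation": [0, 2.8, 2.4], "dr": [0, 0, 0]}, {"translation": [0, 1.6, 1.35], "dr": [0, 0, 0]}, {"translation": [1, 0, 0], "dr": [0, 0, 0]}, {"translation": [1.5, 0, 0], "dr": [0, 0, 0]}, {"translation": [1, 0, 0], "dr": [0, 0, 0]}, {"translation": [0, 0, 0], "dr": [0, 0, 0]}, {"translation": [0, 0, 0], "dr": [0, 0, 0]}, {"translation": [0, 0, 0], "dr": [0, 0, 0]}])

```text
t: 16.65
eef_pos: [621.8, -20.3, 100.3]
tcp_rot: [-0.178, 1.57, -0.178]
force: [-0.1, 0.9, -2.7]
width: 23.7
```

```bash
python3 -c "
from h import *
wlook('w7',('w60','pad_1'));st([621.6,-19.9,64])"
```

```text
t 16.65 pos [621.8 -20.3 100.3] w 23.7 F [-0.1  0.9 -2.7] j [-0.24  0.19 -0.05  1.33  0.   -0.24]
w60 [167. 198. 227. 264.] 0.9 3191 ztop 78 mean [624. -98.] ctr [ 628.5 -103. ] ext [26. 26.]
w60 [401.   1. 483.  22.] 0.88 1250 ztop 44 mean [465.  71.] ctr [463.6  80.3] ext [11. 38.]
w60 [266. 196. 364. 301.] 0.82 6074 ztop 123 mean [612. -21.] ctr [621.9 -21.4] ext [26. 24.]
w60 [175.   0. 267.  42.] 0.56 2760 ztop 42 mean [477. -87.] ctr [472.1 -85.5] ext [12. 31.]
pad_1 [164. 174. 252. 271.] 0.82 4185 ztop 35 mean [623. -95.] ctr [ 628.6 -102.9] ext [75. 76.]
pad_1 [499. 150. 563. 238.] 0.8 4356 ztop 35 mean [605. 160.] ctr [606.1 162.9] ext [75. 75.]
pad_1 [394. 157. 485. 252.] 0.64 6855 ztop 35 mean [612.  71.] ctr [613.5  72.8] ext [75. 75.]
pad_1 [265. 163. 373. 237.] 0.63 3701 ztop 35 mean [604. -20.] ctr [610.3 -19.7] ext [53. 74.]
t 16.8 pos [621.7 -20.1 100. ] w 23.7 F [-0.3  0.1 -3. ] j [-0.24  0.19 -0.05  1.33  0.   -0.24]
tool delta cm [ 3.6   0.02 -0.01]
```

View pics/w7.png

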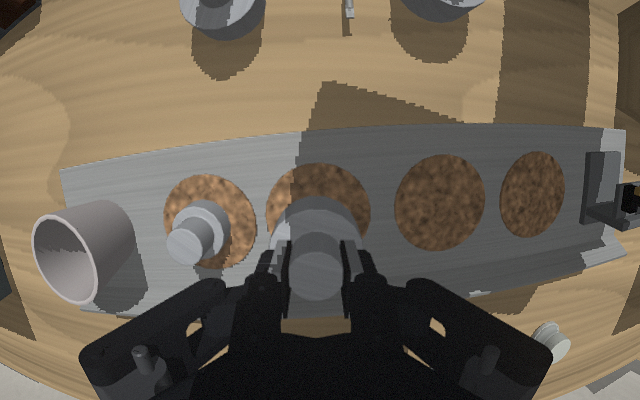

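>>> servo_tool(deltas=[{"translation": [1, 0.1, 0], "dr": [0, 0, 0]}, {"translation": [1, 0, 0], "dr": [0, 0, 0]}, {"translation": [0.8, 0, 0], "dr": [0, 0, 0]}, {"translation": [0.5, 0, 0], "dr": [0, 0, 0]}, {"translation": [0.3, 0, 0], "dr": [0, 0, 0]}, {"translation": [0, 0, 0], "dr": [0, 0, 0]}, {"translation": [0, 0, 0], "dr": [0, 0, 0]}, {"translation": [0, 0, 0], "dr": [0, 0, 0]}])

```text
t: 17.8
eef_pos: [621.7, -19.0, 64.0]
tcp_rot: [0.131, 1.57, 0.131]
force: [-1.8, 1.2, 1.6]
width: 23.4
```

>>> servo_tool(deltas=[{"translation": [0, 0, 0], "dr": [0, 0, 0]}, {"translation": [0, 0, 0], "dr": [0, 0, 0]}, {"translation": [0, 0, 0], "dr": [0, 0, 0]}, {"translation": [0, 0, 0], "dr": [0, 0, 0]}, {"translation": [-1, 0, 0], "dr": [0, 0, 0]}, {"translation": [-3, 0, 0], "dr": [0, 0, 0]}, {"translation": [-3, 0, 0], "dr": [0, 0, 0]}, {"translation": [0, 0, 0], "dr": [0, 0, 0]}], claw=4.2)

```text
t: 18.8
eef_pos: [623.3, -19.5, 137.4]
tcp_rot: [-0.226, 1.565, -0.225]
force: [0.9, 0.6, -0.4]
width: 41.9
```

```bash
python3 -c "
from h import *
wlook('w8',('w60','pad_1'));st([458,-89.5,110])"
```

```text
t 18.8 pos [623.3 -19.5 137.4] w 41.9 F [ 0.9  0.6 -0.4] j [-0.24  0.17 -0.    1.39  0.   -0.24]
w60 [283. 169. 350. 241.] 0.92 3711 ztop 86 mean [617. -20.] ctr [621.4 -19.8] ext [25. 26.]
w60 [384.   0. 468.  29.] 0.83 1895 ztop 45 mean [460.  71.] ctr [457.5  78.3] ext [23. 58.]
w60 [186. 185. 240. 240.] 0.62 2275 ztop 78 mean [624. -99.] ctr [ 628.4 -103. ] ext [26. 26.]
w60 [195.   0. 270.  52.] 0.58 2930 ztop 60 mean [472. -86.] ctr [466.3 -90.7] ext [12. 24.]
pad_1 [184. 164. 263. 248.] 0.87 3228 ztop 35 mean [623. -96.] ctr [ 628.7 -102.6] ext [75. 75.]
pad_1 [480. 143. 541. 226.] 0.8 3832 ztop 35 mean [605. 161.] ctr [605.7 164. ] ext [75. 78.]
pad_1 [383. 148. 466. 236.] 0.63 5474 ztop 35 mean [612.  72.] ctr [613.5  73.3] ext [74. 75.]
pad_1 [185. 186. 239. 238.] 0.55 2229 ztop 78 mean [624. -98.] ctr [ 628.4 -103. ] ext [26. 26.]
t 18.95 pos [621.2 -19.  133.2] w 41.6 F [ 0.1  0.5 -1. ] j [-0.24  0.17 -0.    1.39  0.   -0.24]
tool delta cm [  2.33  -7.05 -16.32]
```

View pics/w8.png

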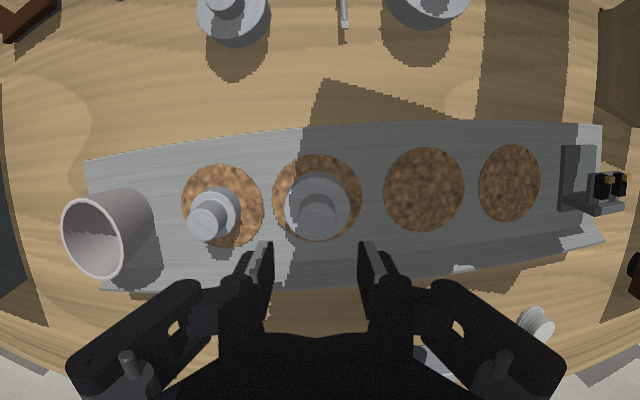

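w50 stands centred on pad 3 at (318,200) and w40 is unmoved at (210,215). Next is w60 at about (458,−89).

>>> servo_tool(deltas=[{"translation": [0, -0.8, -1.8], "dr": [0, 0, 0]}, {"translation": [0, -1.8, -4], "dr": [0, 0, 0]}, {"translation": [0, -2, -4.5], "dr": [0, 0, 0]}, {"translation": [0, -1.5, -3.5], "dr": [0, 0, 0]}, {"translation": [1, -0.9, -2.2], "dr": [0, 0, 0]}, {"translation": [1.3, 0, -0.3], "dr": [0, 0, 0]}, {"translation": [0, 0, 0], "dr": [0, 0, 0]}, {"translation": [0, 0, 0], "dr": [0, 0, 0]}], claw=6)

```text
t: 19.95
eef_pos: [459.0, -88.7, 110.5]
tcp_rot: [2.138, 1.57, 2.139]
force: [-0.3, -0.6, 0.1]
width: 60.1
```

```bash
python3 -c "
from h import *
wlook('w9',('w60',));st([458,-89.5,38])"
```

```text
t 19.95 pos [459.  -88.7 110.5] w 60.1 F [-0.3 -0.6  0.1] j [-0.47 -0.3  -0.5   1.37  0.   -0.47]
w60 [462. 136. 547. 223.] 0.96 5827 ztop 68 mean [430.  63.] ctr [433.2  75.5] ext [26. 26.]
w60 [272. 163. 354. 250.] 0.84 5265 ztop 60 mean [454. -90.] ctr [458.4 -90.7] ext [26. 25.]
w60 [115.  38. 197. 113.] 0.82 4772 ztop 60 mean [ 354. -210.] ctr [ 351.  -219.3] ext [26. 27.]
w60 [262.  25. 347. 110.] 0.66 5548 ztop 60 mean [356. -98.] ctr [353.9 -98.2] ext [26. 25.]
t 20.05 pos [459.1 -88.9 110.8] w 60.0 F [-0.2 -0.3 -0.7] j [-0.47 -0.3  -0.5   1.37  0.   -0.47]
tool delta cm [ 7.28 -0.06 -0.11]
```

View pics/w9.png

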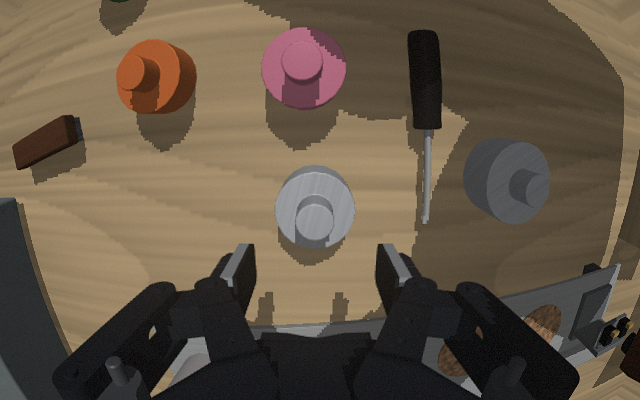

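The knob at (314,215) is the chrome 60 mm piece, so it is w60. The pink one at (300,68) stays where it is. Descending.

>>> servo_tool(deltas=[{"translation": [2, -0.15, -0.1], "dr": [0, 0, 0]}, {"translation": [2, 0, 0], "dr": [0, 0, 0]}, {"translation": [1.5, 0, 0], "dr": [0, 0, 0]}, {"translation": [1.2, 0, 0], "dr": [0, 0, 0]}, {"translation": [0.6, 0, 0], "dr": [0, 0, 0]}, {"translation": [0, 0, 0], "dr": [0, 0, 0]}, {"translation": [0, 0, 0], "dr": [0, 0, 0]}, {"translation": [0, 0, 0], "dr": [0, 0, 0]}])

```text
t: 21.05
eef_pos: [457.9, -90.8, 38.1]
tcp_rot: [-0.361, 1.57, -0.361]
force: [-0.1, -0.1, 0.5]
width: 60.0
```

>>> servo_tool(deltas=[{"translation": [0, 0, 0], "dr": [0, 0, 0]}, {"translation": [0, 0, 0], "dr": [0, 0, 0]}, {"translation": [0, 0, 0], "dr": [0, 0, 0]}, {"translation": [0, 0, 0], "dr": [0, 0, 0]}, {"translation": [0, 0, 0], "dr": [0, 0, 0]}, {"translation": [0, 0, 0], "dr": [0, 0, 0]}, {"translation": [0, 0, 0], "dr": [0, 0, 0]}, {"translation": [0, 0, 0], "dr": [0, 0, 0]}], claw=0)

```text
t: 22.05
eef_pos: [457.7, -90.5, 37.9]
tcp_rot: [0.454, 1.57, 0.455]
force: [-0.9, 3.3, 5.1]
width: 23.9
```

```bash
python3 -c "
from h import *
st([613.4,73,140])"
```

```text
t 22.05 pos [457.7 -90.5  37.9] w 23.9 F [-0.9  3.3  5.1] j [-0.48 -0.26 -0.6   1.23  0.   -0.48]
tool delta cm [-10.2   16.34  15.58]
```

>>> servo_tool(deltas=[{"translation": [-2, 0, 0], "dr": [0, 0, 0]}, {"translation": [-4, 0, 0], "dr": [0, 0, 0]}, {"translation": [-4.5, 0, 0], "dr": [0, 0, 0]}, {"translation": [0, 1.5, 1.4], "dr": [0, 0, 0]}, {"translation": [0, 3, 2.9], "dr": [0, 0, 0]}, {"translation": [0, 3.5, 3.3], "dr": [0, 0, 0]}, {"translation": [0, 3.5, 3.3], "dr": [0, 0, 0]}, {"translation": [0, 2.5, 2.4], "dr": [0, 0, 0]}])

```text
t: 23.05
eef_pos: [591.0, 50.9, 141.3]
tcp_rot: [3.133, 1.569, 3.134]
force: [-0.2, -1.0, -3.6]
width: 24.5
```

>>> servo_tool(deltas=[{"translation": [0, 1.6, 1.5], "dr": [0, 0, 0]}, {"translation": [0, 0.75, 0.75], "dr": [0, 0, 0]}, {"translation": [1, 0, 0], "dr": [0, 0, 0]}, {"translation": [1.5, 0, 0], "dr": [0, 0, 0]}, {"translation": [1, 0, 0], "dr": [0, 0, 0]}, {"translation": [0, 0, 0], "dr": [0, 0, 0]}, {"translation": [0, 0, 0], "dr": [0, 0, 0]}, {"translation": [0, 0, 0], "dr": [0, 0, 0]}])

```text
t: 24.05
eef_pos: [613.3, 72.9, 108.3]
tcp_rot: [-0.003, 1.57, -0.003]
force: [0.6, 0.3, -3.3]
width: 24.0
```

```bash
python3 -c "
from h import *
wlook('w10',('w60','pad_1'));st([613.4,73,72])"
```

```text
t 24.05 pos [613.3  72.9 108.3] w 24.0 F [ 0.6  0.3 -3.3] j [-0.09  0.17 -0.06  1.34  0.   -0.09]
w60 [280.   1. 361.  24.] 0.95 1606 ztop 44 mean [464.  76.] ctr [464.5  77. ] ext [ 9. 45.]
w60 [153. 193. 226. 264.] 0.86 4189 ztop 86 mean [616. -13.] ctr [621.3 -19.3] ext [25. 25.]
w60 [255. 184. 375. 304.] 0.75 8009 ztop 131 mean [602.  72.] ctr [613.9  71.7] ext [26. 24.]
w60 [ 73. 210. 130. 262.] 0.74 2207 ztop 78 mean [625. -95.] ctr [ 627.9 -102.8] ext [24. 26.]
pad_1 [386. 156. 475. 247.] 0.81 6489 ztop 35 mean [605. 162.] ctr [605.7 163.4] ext [75. 75.]
pad_1 [ 87. 186. 154. 265.] 0.65 2589 ztop 35 mean [624. -91.] ctr [ 628.9 -101.5] ext [75. 75.]
pad_1 [266. 163. 368. 222.] 0.58 2323 ztop 35 mean [592.  74.] ctr [597.5  73.1] ext [42. 75.]
pad_1 [157. 177. 248. 267.] 0.57 2414 ztop 35 mean [611.  -7.] ctr [621.8 -18.5] ext [74. 73.]
t 24.2 pos [613.2  73.  108. ] w 23.6 F [ 0.1  0.6 -2.8] j [-0.09  0.17 -0.06  1.34  0.   -0.09]
tool delta cm [3.6  0.   0.02]
```

View pics/w10.png

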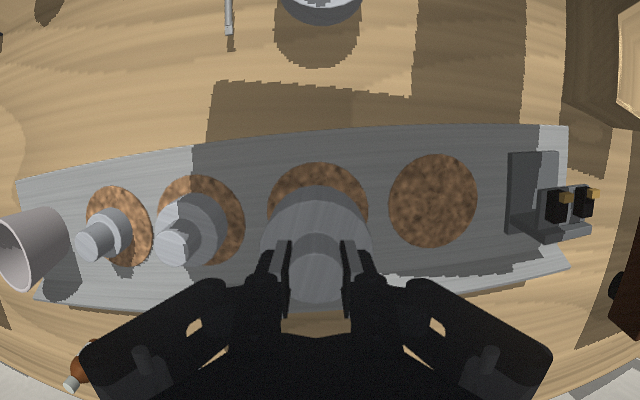

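w60 is held over pad 2 at (315,250), centred. Lowering and releasing.

>>> servo_tool(deltas=[{"translation": [1, 0, 0], "dr": [0, 0, 0]}, {"translation": [1, 0, 0], "dr": [0, 0, 0]}, {"translation": [0.8, 0, 0], "dr": [0, 0, 0]}, {"translation": [0.5, 0, 0], "dr": [0, 0, 0]}, {"translation": [0.3, 0, 0], "dr": [0, 0, 0]}, {"translation": [0, 0, 0], "dr": [0, 0, 0]}, {"translation": [0, 0, 0], "dr": [0, 0, 0]}, {"translation": [0, 0, 0], "dr": [0, 0, 0]}])

```text
t: 25.2
eef_pos: [613.2, 73.0, 72.0]
tcp_rot: [0.26, 1.57, 0.26]
force: [-0.4, 0.8, 1.0]
width: 24.1
```

>>> servo_tool(deltas=[{"translation": [0, 0, 0], "dr": [0, 0, 0]}, {"translation": [0, 0, 0], "dr": [0, 0, 0]}, {"translation": [0, 0, 0], "dr": [0, 0, 0]}, {"translation": [0, 0, 0], "dr": [0, 0, 0]}, {"translation": [-1, 0, 0], "dr": [0, 0, 0]}, {"translation": [-3, 0, 0], "dr": [0, 0, 0]}, {"translation": [-3, 0, 0], "dr": [0, 0, 0]}, {"translation": [0, 0, 0], "dr": [0, 0, 0]}], claw=4.2)

```text
t: 26.2
eef_pos: [614.8, 72.8, 145.4]
tcp_rot: [-0.08, 1.565, -0.08]
force: [0.2, -0.8, 0.9]
width: 42.3
```

```bash
python3 -c "
from h import *
wlook('w11',('w60','pad_1'));st([433,76.3,115])"
```

```text
t 26.2 pos [614.8  72.8 145.4] w 42.3 F [ 0.2 -0.8  0.9] j [-0.09  0.16 -0.    1.41  0.   -0.09]
w60 [276. 164. 355. 252.] 0.79 5132 ztop 94 mean [609.  72.] ctr [613.7  72.4] ext [26. 26.]
w60 [281.   0. 360.  34.] 0.74 2150 ztop 45 mean [460.  76.] ctr [458.2  76.1] ext [21. 62.]
w60 [100. 196. 152. 242.] 0.63 1756 ztop 78 mean [625. -96.] ctr [ 628.5 -102.5] ext [26. 26.]
w60 [175. 180. 239. 244.] 0.56 3225 ztop 86 mean [617. -13.] ctr [622.1 -19.4] ext [25. 26.]
w60 [ 15. 196.  86. 277.] 0.32 4243 ztop 96 mean [ 637. -196.] ctr [ 637.9 -200. ] ext [71. 71.]
pad_1 [380. 147. 456. 232.] 0.89 5061 ztop 35 mean [605. 162.] ctr [606.  163.4] ext [75. 75.]
pad_1 [274. 156. 363. 214.] 0.85 1278 ztop 35 mean [593.  74.] ctr [602.1  72.6] ext [51. 75.]
pad_1 [104. 176. 171. 248.] 0.85 2060 ztop 35 mean [624. -92.] ctr [ 628.8 -101.5] ext [73. 73.]
pad_1 [174. 165. 258. 246.] 0.81 2029 ztop 35 mean [612.  -9.] ctr [621.5 -19.3] ext [74. 75.]
t 26.35 pos [612.7  73.  141.2] w 42.1 F [-0.6 -0.4 -0.6] j [-0.09  0.16 -0.01  1.41  0.   -0.09]
tool delta cm [  2.63   0.33 -17.97]
```

View pics/w11.png

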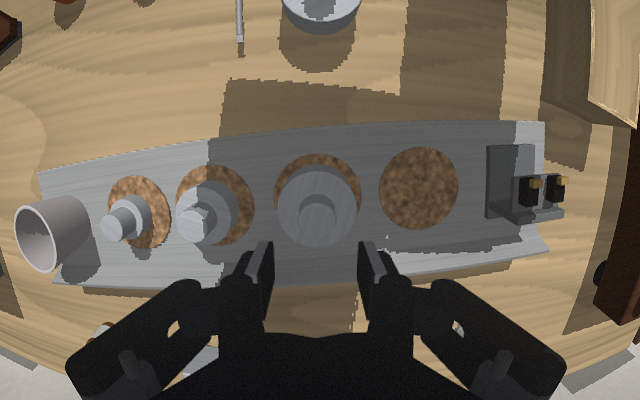

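w60 stands centred on pad 2 at (316,205). Last is w70.

>>> servo_tool(deltas=[{"translation": [0, 0, -2], "dr": [0, 0, 0]}, {"translation": [0, 0.3, -4.5], "dr": [0, 0, 0]}, {"translation": [0, 0, -4.5], "dr": [0, 0, 0]}, {"translation": [0, 0, -3.5], "dr": [0, 0, 0]}, {"translation": [1, 0, -2.3], "dr": [0, 0, 0]}, {"translation": [1.4, 0, -1.1], "dr": [0, 0, 0]}, {"translation": [0, 0, 0], "dr": [0, 0, 0]}, {"translation": [0, 0, 0], "dr": [0, 0, 0]}], claw=6)

```text
t: 27.35
eef_pos: [434.3, 75.9, 117.7]
tcp_rot: [1.272, 1.571, 1.272]
force: [-0.4, 0.0, -0.3]
width: 60.0
```

```bash
python3 -c "
from h import *
wlook('w12',('w60',));st([433,76.3,46])"
```

```text
t 27.35 pos [434.3  75.9 117.7] w 60.0 F [-0.4  0.  -0.3] j [-0.13 -0.39 -0.56  1.4   0.   -0.13]
w60 [ 80.  79. 156. 150.] 0.82 4045 ztop 60 mean [355. -87.] ctr [354. -98.] ext [26. 27.]
w60 [149. 369. 175. 398.] 0.71 354 ztop 215 mean [611. -79.] ctr [425.3  38.3] ext [2. 4.]
w60 [271. 158. 364. 253.] 0.65 7004 ztop 68 mean [429.  76.] ctr [433.5  76.5] ext [26. 25.]
w60 [ 0.  1. 40. 61.] 0.65 1933 ztop 46 mean [ 237. -256.] ctr [ 234.2 -264.9] ext [27. 19.]
w60 [  5. 102.  67. 158.] 0.6 2740 ztop 60 mean [ 351. -205.] ctr [ 351.1 -218.2] ext [25. 27.]
t 27.45 pos [434.5  75.8 118. ] w 59.9 F [ 0.3 -0.6  0. ] j [-0.13 -0.39 -0.56  1.4   0.   -0.13]
tool delta cm [ 7.2   0.05 -0.16]
```

View pics/w12.png

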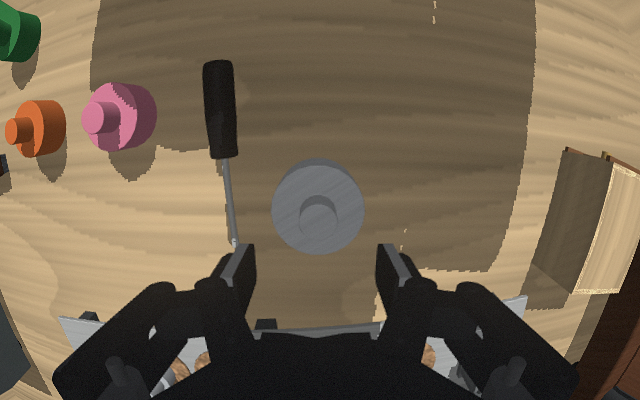

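w70, 68 mm tall, is at (317,215). Grip at TCP z 46.

>>> servo_tool(deltas=[{"translation": [2, 0.06, -0.1], "dr": [0, 0, 0]}, {"translation": [2, 0, 0], "dr": [0, 0, 0]}, {"translation": [1.5, 0, 0], "dr": [0, 0, 0]}, {"translation": [1.1, 0, 0], "dr": [0, 0, 0]}, {"translation": [0.6, 0, 0], "dr": [0, 0, 0]}, {"translation": [0, 0, 0], "dr": [0, 0, 0]}, {"translation": [0, 0, 0], "dr": [0, 0, 0]}, {"translation": [0, 0, 0], "dr": [0, 0, 0]}])

```text
t: 28.45
eef_pos: [433.4, 76.5, 46.1]
tcp_rot: [-0.008, 1.57, -0.008]
force: [0.3, -0.5, 0.4]
width: 59.6
```

>>> servo_tool(deltas=[{"translation": [0, 0, 0], "dr": [0, 0, 0]}, {"translation": [0, 0, 0], "dr": [0, 0, 0]}, {"translation": [0, 0, 0], "dr": [0, 0, 0]}, {"translation": [0, 0, 0], "dr": [0, 0, 0]}, {"translation": [0, 0, 0], "dr": [0, 0, 0]}, {"translation": [0, 0, 0], "dr": [0, 0, 0]}, {"translation": [0, 0, 0], "dr": [0, 0, 0]}, {"translation": [0, 0, 0], "dr": [0, 0, 0]}], claw=0, newtons=80)

```text
t: 29.45
eef_pos: [433.2, 76.8, 46.0]
tcp_rot: [0.823, 1.57, 0.824]
force: [-1.4, 3.0, 6.7]
width: 23.5
```

```bash
python3 -c "
from h import *
st([605.8,163.4,150])"
```

```text
t 29.45 pos [433.2  76.8  46. ] w 23.5 F [-1.4  3.   6.7] j [-0.12 -0.36 -0.67  1.26  0.   -0.12]
tool delta cm [-10.38   8.66  17.27]
```

>>> servo_tool(deltas=[{"translation": [-2, 0, 0], "dr": [0, 0, 0]}, {"translation": [-4, 0, 0], "dr": [0, 0, 0]}, {"translation": [-5, 0, 0], "dr": [0, 0, 0]}, {"translation": [0, 0.9, 1.8], "dr": [0, 0, 0]}, {"translation": [0, 1.8, 3.6], "dr": [0, 0, 0]}, {"translation": [0, 2, 4], "dr": [0, 0, 0]}, {"translation": [0, 1.9, 3.8], "dr": [0, 0, 0]}, {"translation": [0, 1.2, 2.4], "dr": [0, 0, 0]}])

```text
t: 30.45
eef_pos: [589.6, 155.1, 153.6]
tcp_rot: [-2.944, 1.568, -2.943]
force: [0.2, -0.9, -5.0]
width: 23.2
```

>>> servo_tool(deltas=[{"translation": [0, 0.56, 1.1], "dr": [0, 0, 0]}, {"translation": [0, 0.3, 0.57], "dr": [0, 0, 0]}, {"translation": [1, 0, 0], "dr": [0, 0, 0]}, {"translation": [1.5, 0, 0], "dr": [0, 0, 0]}, {"translation": [1, 0, 0], "dr": [0, 0, 0]}, {"translation": [0, 0, 0], "dr": [0, 0, 0]}, {"translation": [0, 0, 0], "dr": [0, 0, 0]}, {"translation": [0, 0, 0], "dr": [0, 0, 0]}])

```text
t: 31.45
eef_pos: [606.0, 163.2, 121.3]
tcp_rot: [0.099, 1.57, 0.1]
force: [-0.2, 0.2, -5.3]
width: 23.1
```

```bash
python3 -c "
from h import *
wlook('w13',('w60','pad_1','stand'));st([605.8,163.4,80])"
```

```text
t 31.45 pos [606.  163.2 121.3] w 23.1 F [-0.2  0.2 -5.3] j [ 0.05  0.19 -0.    1.37  0.    0.05]
w60 [ 24. 211.  71. 252.] 0.87 1441 ztop 78 mean [626. -94.] ctr [ 628.  -101.7] ext [24. 24.]
w60 [251. 174. 380. 306.] 0.84 10660 ztop 143 mean [594. 162.] ctr [605.7 162.1] ext [26. 24.]
w60 [ 72. 196. 139. 260.] 0.64 2986 ztop 86 mean [617. -10.] ctr [621.8 -18.7] ext [26. 26.]
w60 [ 0.  2. 31. 28.] 0.59 669 ztop 19 mean [ 362. -214.] ctr [ 367.1 -212.5] ext [26. 45.]
w60 [153. 180. 240. 270.] 0.55 5733 ztop 94 mean [608.  80.] ctr [613.6  72.9] ext [26. 26.]
pad_1 [ 42. 192.  82. 259.] 0.85 1011 ztop 35 mean [619. -95.] ctr [ 629.  -100.3] ext [74. 69.]
pad_1 [ 88. 180. 155. 262.] 0.79 1751 ztop 35 mean [615.  -5.] ctr [622.  -17.6] ext [75. 72.]
pad_1 [272. 158. 364. 202.] 0.74 1206 ztop 35 mean [579. 164.] ctr [583.9 164.2] ext [31. 73.]
pad_1 [170. 173. 250. 255.] 0.69 1481 ztop 35 mean [600.  88.] ctr [611.7  76.4] ext [71. 70.]
pad_1 [148. 182. 238. 274.] 0.17 5773 ztop 94 mean [608.  80.] ctr [613.6  72.9] ext [26. 26.]
stand [399. 152. 499. 257.] 0.66 8029 ztop 95 mean [593. 254.] ctr [589.6 258.8] ext [22. 45.]
t 31.65 pos [605.8 163.2 120.9] w 23.0 F [-0.6  0.2 -5.4] j [ 0.05  0.19 -0.    1.37  0.    0.05]
tool delta cm [ 4.09  0.02 -0.  ]
```

View pics/w13.png

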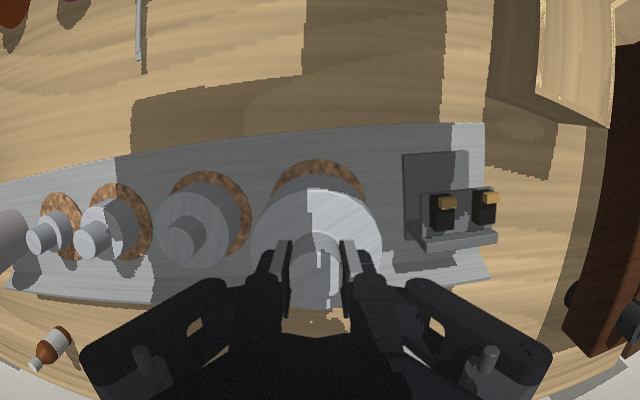

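w70 is over pad 1 at (315,240), and the stand's near face at column 400 is clear. Lowering 41 mm to z 80.

>>> servo_tool(deltas=[{"translation": [1.2, 0.05, 0], "dr": [0, 0, 0]}, {"translation": [1.2, 0, 0], "dr": [0, 0, 0]}, {"translation": [0.8, 0, 0], "dr": [0, 0, 0]}, {"translation": [0.5, 0, 0], "dr": [0, 0, 0]}, {"translation": [0.4, 0, 0], "dr": [0, 0, 0]}, {"translation": [0, 0, 0], "dr": [0, 0, 0]}, {"translation": [0, 0, 0], "dr": [0, 0, 0]}, {"translation": [0, 0, 0], "dr": [0, 0, 0]}])

```text
t: 32.65
eef_pos: [606.0, 163.8, 80.2]
tcp_rot: [0.37, 1.57, 0.37]
force: [-2.5, 1.4, 0.6]
width: 23.5
```

>>> servo_tool(deltas=[{"translation": [0, 0, 0], "dr": [0, 0, 0]}, {"translation": [0, 0, 0], "dr": [0, 0, 0]}, {"translation": [0, 0, 0], "dr": [0, 0, 0]}, {"translation": [0, 0, 0], "dr": [0, 0, 0]}, {"translation": [-1, 0, 0], "dr": [0, 0, 0]}, {"translation": [-3, 0, 0], "dr": [0, 0, 0]}, {"translation": [-3, 0, 0], "dr": [0, 0, 0]}, {"translation": [0, 0, 0], "dr": [0, 0, 0]}], claw=4.2)

```text
t: 33.65
eef_pos: [607.5, 163.8, 153.4]
tcp_rot: [0.066, 1.565, 0.066]
force: [-0.3, -0.2, 0.4]
width: 42.0
```

```bash
python3 -c "
from h import *
wlook('w14',('w60','pad_1','stand','cup'))
for c in ('scene','side'):
    p=env.capture(c)
    for l in ('cup','stand'):
        for r in env.regions_of(l,p):
            P=cloud(p,r['region']);t=P[P[:,2]>np.percentile(P[:,2],97)-5];print(c,l,np.round(r['rect']),'z',np.percentile(P[:,2],97).round(),t[:,:2].mean(0).round(1))
    save(c+'9',p['image'])
st()"
```

```text
t 33.65 pos [607.5 163.8 153.4] w 42.0 F [-0.3 -0.2  0.4] j [0.06 0.18 0.04 1.42 0.   0.06]
w60 [ 0.  2. 47. 30.] 0.87 1161 ztop 36 mean [ 361. -215.] ctr [ 361.6 -220.2] ext [38. 65.]
w60 [ 46. 201.  90. 241.] 0.81 1374 ztop 78 mean [627. -97.] ctr [ 628.6 -102.9] ext [26. 28.]
w60 [169. 171. 246. 251.] 0.63 4426 ztop 94 mean [608.  79.] ctr [613.6  73.3] ext [25. 26.]
w60 [ 93. 187. 154. 244.] 0.56 2475 ztop 86 mean [618. -10.] ctr [621.1 -19.4] ext [25. 26.]
w60 [267. 157. 367. 251.] 0.56 7092 ztop 102 mean [602. 163.] ctr [605.8 163.2] ext [25. 25.]
pad_1 [285. 149. 355. 178.] 0.97 277 ztop 35 mean [575. 166.] ctr [578.8 165.5] ext [20. 59.]
pad_1 [183. 163. 261. 239.] 0.97 1308 ztop 36 mean [601.  89.] ctr [612.3  76.7] ext [73. 70.]
pad_1 [ 58. 182. 100. 248.] 0.97 1200 ztop 37 mean [622. -92.] ctr [628.3 -80. ] ext [ 75. 114.]
pad_1 [107. 176. 169. 246.] 0.64 1429 ztop 35 mean [615.  -5.] ctr [621.9 -16.3] ext [74. 69.]
stand [388. 144. 477. 237.] 0.65 6140 ztop 95 mean [593. 254.] ctr [588.1 257.7] ext [19. 42.]
cup [  1. 201.  46. 273.] 0.77 2375 ztop 95 mean [ 637. -184.] ctr [ 640.3 -190.5] ext [66. 53.]
scene cup [200. 220. 234. 258.] z 96.0 [ 639.4 -198.5]
scene stand [413. 251. 444. 293.] z 94.0 [594.8 261. ]
side cup [419. 236. 461. 282.] z 97.0 [ 633.2 -203.1]
side stand [337. 117. 362. 148.] z 92.0 [594.3 256.9]
t 34.2 pos [605.5 163.6 149.3] w 42.1 F [-0.5 -0.2  0.5] j [0.06 0.19 0.04 1.42 0.   0.06]
```

View pics/w14.png

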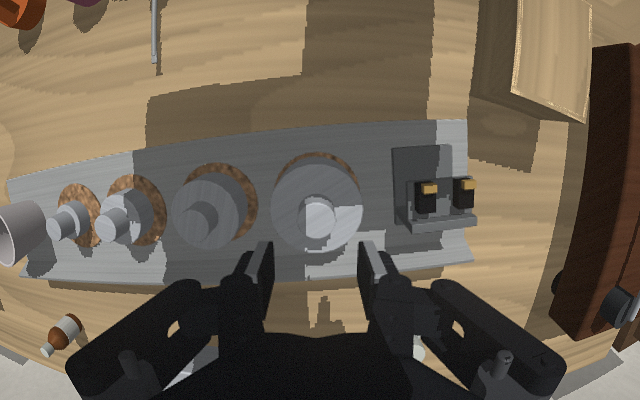

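View pics/scene9.png

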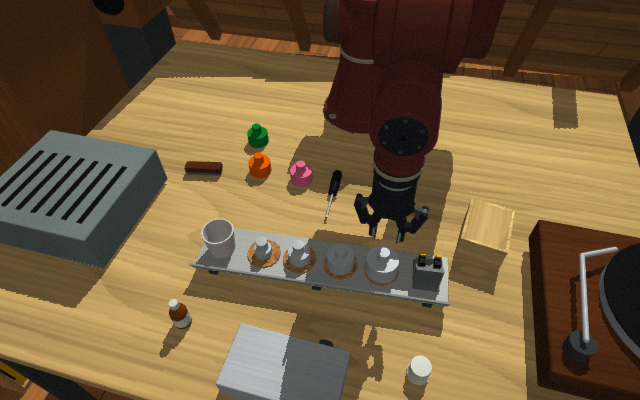

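All four weights stand on their pads in order, from w40 by the cup (218,238) to w70 by the stand (428,270). The gripper is clear. Handing in.

```bash
python3 -c "
from workcell import env
print(env.sign_off())"
```

```text
the job is handed in; nothing more can be done
None
```

I placed all four weights on the cork pads in order of size and handed the job in at about 34 s of the 115 s allowed. The order is w40 on pad_4 next to the cup, w50 on pad_3, w60 on pad_2 and w70 on pad_1 next to the cartridge stand.

- **Position:** the last wrist picture puts each weight within about 1–2 mm of its pad centre.
- **Height:** their tops read 78, 86, 94 and 102 mm, as expected for weights standing upright on the pads.
- **Cup and stand:** both look unmoved and upright. The scene and side cameras put them within about 1–4 mm of their first readings, which is about the measuring noise. I had no first side-camera reading of the cup.
- **Release:** the gripper is open, about 50 mm above w70's knob, and touching nothing. I left the green, orange and pink look-alikes alone.

The scene and side cameras disagreed by about 3–5 mm throughout. The wrist camera fell between them, so I used it for the final positions. No check failed.

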